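# Pack the induction kit into its foam tray

### The arm

A 6-joint arm with a two-finger parallel gripper is mounted at the origin on the work surface. World frame = base frame: x ahead of the robot, y to its left, z up, the work surface at z = 0. Lengths are in m, angles in rad, forces in N, time in s.
With the tool pointing down it reaches from about 0.25 to 0.725 m from the base axis. Payload 4 kg.
Tool frame: the origin (TCP) lies at the very end of the fingers, on their centre line; the grasp point (between the pads) lies 19 mm behind it; z points along the fingers, y is the line along which they close (so a half turn about z gives the same grasp; the last joint's range is limited). The gripper opens to 85 mm and grips with 20 to 120 N. Pads are 22 mm wide; open, the fingers measure 114 mm over their backs; the gripper's body (76 mm by 85 mm) begins 54 mm behind the grasp point. The pads swing forward as they close: fully open they stand 13 mm farther back than shut.
Start: joints at [-1.193, 0.241, 0.005, 1.335, 0, 1.571], TCP at [0.184, -0.465, 0.231] pointing down, gripper open.
Joint ranges: [-2.72, 2.72], [-1.05, 1.87], [-1.09, 1.28], [-1.99, 2.15], [-1.42, 1.44], [-3.14, 3.14]. Speed limits (rad/s): [2.79, 2.79, 3.14, 3.14, 3.14, 3.14].

### API

Orientations are given as a unit quaternion [x, y, z, w].
In Python, from workcell import bot gives the robot as it stands.
- The arm moves only by the tool carry_out, never from a script. Its argument "increments" is one flat list of numbers, 5 for each row, row after row: the finger opening in cm, from 0 to 8.54, then the shift along the tool's x, y, z in cm, then the turn about the tool's z in rad. A call has exactly 5 rows; each row shifts and turns the commanded pose from where the row before left it, along the tool's axes as they then stand; what a row does not reach is not made up. A row lasts 1/8 s, in which the tool goes at most 62.5 mm and 10.7 degrees, less where a joint would pass 70% of its speed; a pose out of reach is approached as far as the arm can. A call with a gripper value outside its range is refused whole. The fingers move at their own pace and stop on an object; the grip force is fixed at half the most. Time passes only in rows, so rows that do not move let the fingers close, or fill a call up. It gives the time, the measured TCP pose, the force, the opening and the grip force at its end, in the units of the state.
- bot.get_obs(): the state, without advancing time (a new reading comes with each control period).
- bot.camera(name): name is "scene" or "top" or "wrist"; returns a dict with "pixels" (384x512x3 uint8, blue, green, red), "range_z" (384x512 float32, m along the optical axis (not along the pixel's ray), 0 where there is no reading), "mtx" (3x3 intrinsics, pixels), "eye" and "attitude" of the camera in the world. Camera axes: x right, y down, z forward; pixel columns grow to the right and rows downward; lengths in m; the calibration is good to about 2 mm. A picture is of the moment at which its call begins.
- bot.job_done(): hands the job in; it is judged then, once.
Trained networks look in a picture, given as the dict that the camera call returned (one of the last four; its "shot" number tells which), for a name from the list of things; names that differ only in an ending like _2 or _b are one class to them, and where a whole thing is asked for, a point or a joint stands for the part that bears it (a point fixed in the world has none). Each returns a list of dicts, best first, with "p" (0 to 1); they miss things now and then, are a little off and sometimes report something else, mostly with a low value. They report only what shows in the picture. A call takes as long as a camera call. They do not tell look-alikes from the thing itself.
- bot.find_in(picture, name): "xyz" ([x, y, z] in m, in the coordinates of the camera as it stood for that picture, good to about 4 mm: the middle of the surface that is visible of it).
- bot.regions_of(picture, name): "mask" (384x512 bool, what is visible of it).
- bot.place_of(picture, name): "xyz" ([x, y, z] in m, in the coordinates of the camera as it stood for that picture, good to about 4 mm: a listed point, or the origin of a listed thing).
The state is a dict: "clock": time; "joint_pos": joint angles; "joint_vel": joint speeds; "tau": joint torques, N m; "eef_pos": TCP position; "tool_rot": TCP orientation; "ft_force": force on the tool from outside, world axes, zero at the start; "ft_torque": the same for the moment, N m; "grip_width": finger opening in m; "grasp_force": force on a finger pad.
Only numpy, scipy, OpenCV 4.12 (cv2) and the standard library are available. Lean on these libraries where they do the work, as an engineer would, in place of code of your own. Each camera call takes 0.05 s, during which the arm holds its last target. There are 200 camera calls.

### The job

Put the hand-crank generator, the U-shaped iron core, the large coil and the small coil back into the foam tray, each upright, as it stands now, and fully down in the cut-out that matches its outline. Lower the pieces in, do not drop them, and leave the lamp module and the switch module standing where they are.

Things in the scene. Friction and masses are not known exactly. Their poses are not given: they have to be found in the camera images.
- generator_center (a point): Hand-crank generator: yellow plastic box 110 (x) x 54 (y) x 46 mm high, standing flat, with a steel crank folded flat along its top (crank and its black knob reach 67 mm above the foot). The point is the middle of the box, 23 mm above its foot; x along its length, z up. About 0.26 kg. Grip it across the 54 mm at mid-length, 30 to 40 mm above the foot, so that the fingertips stay above the foam when it is set down.
- core_center (a point): U-shaped laminated iron core of dark steel, standing with its two legs down: 84 (x) x 22 (y) x 60 mm high. The upper 28 mm is a solid yoke over the full length; below it a leg 26 mm wide at each end, with a 32 mm gap between. The point is its middle, 30 mm above the feet; x along the length, z up. About 0.62 kg. Grip it across the 22 mm at mid-length on the yoke, 40 to 50 mm above the feet.
- coil_large_center (a point): The large coil: upright round bobbin with grey end flanges and a copper-brown winding, 58 mm in diameter, 50 mm high, two small brass pins (5 mm tall) on top. The point is its middle, 25 mm above its foot; z up. About 0.25 kg. Grip it 30 to 40 mm above the foot, from any side.
- coil_small_center (a point): The small coil: the same but 38 mm in diameter, 50 mm high. The point is its middle, 25 mm above its foot; z up. About 0.12 kg. Grip it 30 to 40 mm above the foot, from any side.
- cut_generator_floor (a point): Wide rectangular cut-out, 126 (x) x 70 (y) mm, for the generator, in a black foam insert 150 x 104 mm, one of four (2 x 2, long sides together along the tray's length) in a shallow aluminium tray, 320 x 228 x 26 mm, which lies turned on the bench. Light grey floor at 16 mm above the bench, foam top at 26 mm: the cut-out is 10 mm deep. The point is the middle of the cut-out's floor; x along the insert's long side, z up.
- cut_core_floor (a point): Narrow rectangular cut-out, 100 (x) x 38 (y) mm, for the iron core, in a black foam insert 150 x 104 mm, one of four (2 x 2, long sides together along the tray's length) in a shallow aluminium tray, 320 x 228 x 26 mm, which lies turned on the bench. Light grey floor at 16 mm above the bench, foam top at 26 mm: the cut-out is 10 mm deep. The point is the middle of the cut-out's floor; x along the insert's long side, z up.
- cut_large_floor (a point): Large round cut-out, 74 mm in diameter, for the large coil, in a black foam insert 150 x 104 mm, one of four (2 x 2, long sides together along the tray's length) in a shallow aluminium tray, 320 x 228 x 26 mm, which lies turned on the bench. Light grey floor at 16 mm above the bench, foam top at 26 mm: the cut-out is 10 mm deep. The point is the middle of the cut-out's floor; x along the insert's long side, z up.
- cut_small_floor (a point): Small round cut-out, 54 mm in diameter, for the small coil, in a black foam insert 150 x 104 mm, one of four (2 x 2, long sides together along the tray's length) in a shallow aluminium tray, 320 x 228 x 26 mm, which lies turned on the bench. Light grey floor at 16 mm above the bench, foam top at 26 mm: the cut-out is 10 mm deep. The point is the middle of the cut-out's floor; x along the insert's long side, z up.
- lamp: Lamp module, to be left alone: yellow box 50 x 50 x 30 mm with a small glass bulb in a black socket on top, 58 mm high in all, standing among the kit pieces. The point is the middle of its underside; z up.
- switch: Switch module, to be left alone: yellow box 50 x 50 x 30 mm with a black and white rocker on top, 40 mm high in all, standing among the kit pieces. The point is the middle of its underside; z up.
Things that resemble listed ones, but are neither listed nor needed, are in the scene too. Leave any turquoise look-alike of the part that bears cut_small_floor alone.

How it is judged:
By the outcome, as a careful person would: the job done as asked, in the order asked, and still so for the second after the job is handed in, with the robot touching nothing.
It also fails if it takes over 120 s, if anything falls off the work surface, if the arm or the gripper's body presses on something with over 40 N, if the wrist force passes 120 N, or if a joint passes its speed limit or range.

## Working session

There is one attempt and no reset: what is moved stays moved. The work goes in short steps, Python scripts to look and compute and a tool call to move; the robot and the scene stay as the last step left them, time stands still between calls to the robot, and variables do not carry over. Pictures are saved under pics/ and viewed, at most 14 in all, crops included, and the job is handed in when it is done.

Besides the shell and the picture viewer there is one more tool, called as name(argument=value, ...), one argument or row to a line, values as JSON. carry_out: Moves the arm, as the interface text tells. Its arguments: {"type":"object","properties":{"increments":{"type":"array","items":{"type":"number"}}},"required":["increments"]}

```bash
mkdir -p pics
cat > h.py <<'E'
import numpy as np, cv2
from scipy.spatial.transform import Rotation as R
from workcell import bot
def Rm(a):
    a=np.array(a,float); return R.from_quat(a).as_matrix() if a.size==4 else a.reshape(3,3)
def w(c,p): return Rm(c["attitude"])@np.array(p)+np.array(c["eye"])
def cloud(c):
    z=c["range_z"]; v,u=np.indices(z.shape); K=c["mtx"]
    P=np.stack([(u-K[0][2])/K[0][0]*z,(v-K[1][2])/K[1][1]*z,z],-1)
    return P@Rm(c["attitude"]).T+np.array(c["eye"])
E
python3 - <<'E'
from h import *
names="generator_center core_center coil_large_center coil_small_center cut_generator_floor cut_core_floor cut_large_floor cut_small_floor lamp switch".split()
for n in ["top","scene"]:
    c=bot.camera(n); cv2.imwrite(f"pics/{n}0.png",c["pixels"])
    np.savez(f"{n}0.npz",**{k:v for k,v in c.items()})
    print(n,c["eye"],c["attitude"],c["mtx"])
    for m in names:
        print(m,[(np.round(w(c,d["xyz"]),3).tolist(),round(d["p"],2)) for d in bot.place_of(c,m)[:3]])
print(bot.get_obs())
E
```

```text
top [0.33656536 0.03843573 0.96540703] [-0.7018706   0.71090181 -0.03138262  0.03180259] [[373.76748156   0.         257.3405183 ]
 [  0.         373.76748156 183.39564705]
 [  0.           0.           1.        ]]
generator_center [([0.436, -0.212, 0.013], 0.66), ([0.593, 0.354, 0.022], 0.58)]
core_center [([0.616, 0.216, 0.034], 0.66)]
coil_large_center [([0.468, 0.077, 0.022], 0.97)]
coil_small_center [([0.434, 0.356, 0.025], 0.69), ([0.456, -0.315, 0.019], 0.68), ([0.456, 0.222, 0.004], 0.46)]
cut_generator_floor [([0.607, -0.291, 0.016], 0.76)]
cut_core_floor [([0.452, -0.312, 0.017], 0.8), ([0.61, -0.29, 0.018], 0.54), ([0.618, 0.057, -0.003], 0.51)]
cut_large_floor [([0.44, -0.212, 0.013], 0.65)]
cut_small_floor [([0.221, -0.336, 0.01], 0.83), ([0.456, 0.219, 0.001], 0.2)]
lamp [([0.457, 0.216, 0.003], 0.62), ([0.614, 0.214, 0.035], 0.24)]
switch [([0.621, 0.058, -0.001], 0.59)]
scene [1.34593116 0.21369858 0.71724629] [ 0.5545687   0.68682828 -0.36251929 -0.29883144] [[394.56250428   0.         258.60232407]
 [  0.         394.56250428 186.34073538]
 [  0.           0.      
[... 515 characters left out ...]
]
{'clock': 1.1, 'joint_pos': array([-1.19300717e+00,  2.40607781e-01,  4.98611601e-03,  1.33520330e+00,
       -1.51517916e-05,  1.57078927e+00]), 'joint_vel': array([-0.00080442, -0.00306189, -0.00029406,  0.00042425, -0.00198736,
       -0.00157247]), 'tau': array([ 2.56260182e-04, -3.72222590e+01,  2.52694827e+01,  1.26257535e-03,
        2.93118353e-05, -2.44409762e-06]), 'eef_pos': array([ 0.18442573, -0.46473479,  0.23129726]), 'tool_rot': array([ 9.82211741e-01,  1.87776717e-01, -1.01296174e-05, -1.26407276e-05]), 'ft_force': array([0.30178588, 0.08271246, 0.47059143]), 'ft_torque': array([-0.06792814, -0.01146355, -0.00999876]), 'grasp_force': 0.0, 'grip_width': 0.08515914015191477}
```

View pics/top0.png

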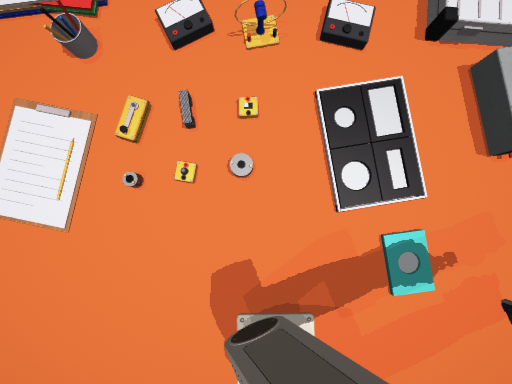

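View pics/scene0.png

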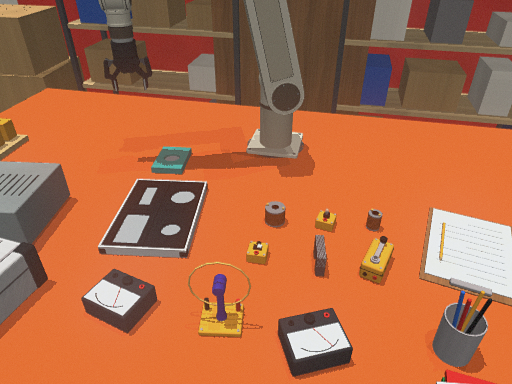

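Top view: the tray spans roughly (318,78)–(425,210). Its cut-outs are small (345,117), generator (385,110), large (355,176) and core (396,168). The pieces are the generator (132,118), core (187,108), large coil (241,165), small coil (132,180), lamp (186,172) and switch (248,107). The turquoise look-alike is at (408,263). The scene view agrees with this. Next I measure each piece precisely.

```bash
cat > m.py <<'E'
from h import *
def rect(p):
    (c,s,a)=cv2.minAreaRect((p*1000).astype(np.float32))
    if s[0]<s[1]: s=(s[1],s[0]); a+=90
    return np.round(c,1),np.round(s,1),round((a+90)%180-90,1)
def comps(m,P,lo,tag):
    n,l,st,_=cv2.connectedComponentsWithStats(m.astype(np.uint8))
    for i in range(1,n):
        if st[i,4]>lo:
            q=P[l==i]; print(tag,st[i,:2]+st[i,2:4]//2,st[i,4],*rect(q[:,:2]),"z",np.round(np.percentile(q[:,2],[5,50,98]),3))
E
python3 - <<'E'
from m import *
for n in ["top"]:
    c=np.load(f"{n}0.npz"); P=cloud(c); px=c["pixels"].astype(int); z=P[...,2]
    A=(P[...,0]>.3)&(P[...,0]<.75)
    comps(A&(z>.02)&(z<.09)&(P[...,1]>0)&(P[...,1]<.45),P,40,"obj")
    T=A&(P[...,1]<-.1)&(P[...,1]>-.4)
    comps(T&(px.min(-1)>120)&(z>.005)&(z<.022),P,100,"cut")
    comps(T&(z>.019),P,500,"tray")
E
```

```text
obj [187 108] 381 [612.1 215.3] [85.  22.2] 7.9 z [0.031 0.059 0.063]
obj [132 118] 1033 [590.9 354.3] [110.6  54.1] -18.0 z [0.029 0.045 0.066]
obj [248 107] 370 [620.1  60.1] [50.5 49.2] 2.9 z [0.025 0.03  0.039]
obj [241 165] 438 [467.1  78.3] [56.6 54.6] 0.0 z [0.046 0.049 0.053]
obj [185 172] 392 [453.9 221.6] [49.9 49.7] 79.1 z [0.025 0.03  0.054]
obj [132 179] 230 [433.9 351.9] [36.5 36.1] -15.1 z [0.026 0.049 0.055]
cut [385 111] 1203 [ 607.4 -294.9] [125.6  69.9] 7.4 z [0.013 0.016 0.019]
cut [344 117] 303 [ 591.7 -188.7] [49.  47.8] -0.1 z [0.013 0.016 0.019]
cut [397 169] 515 [ 455.5 -316.5] [99.1 37.2] 8.9 z [0.013 0.016 0.019]
cut [355 176] 610 [ 439.5 -212.1] [70.5 70.4] -47.8 z [0.013 0.016 0.02 ]
tray [372 144] 8070 [ 522.5 -251.9] [320.8 229.7] 8.7 z [0.022 0.025 0.029]
```

carry_out(
  increments=[8.5, 0, 0, 0, 0.114, 8.5, 0, 0, 0, 0.114, 8.5, 3.6, -5, 0, 0, 8.5, 3.6, -5, 0, 0, 8.5, 3.6, -5, 0, 0],
)

```text
clock: 1.72
eef_pos: [0.2694, -0.2989, 0.2314]
tool_rot: [0.997, 0.074, 0.0, 0.0]
ft_force: [0.8, 0.2, -0.3]
grip_width: 0.0848
grasp_force: 0.0
```

```bash
cat > to.py <<'E'
import sys
from h import *
x,y,z=map(float,sys.argv[1:4]); o=bot.get_obs(); M=Rm(o["tool_rot"]); d=M.T@(np.array([x,y,z])-o["eef_pos"])
a=np.degrees(np.arctan2(M[1,0],M[0,0]))
print("t",round(o["clock"],2),"pos",np.round(o["eef_pos"],4),"alpha",round(a,2),"q",np.round(o["joint_pos"],2),"cm in tool:",np.round(d*100,2),"F",np.round(o["ft_force"],1),"w",round(o["grip_width"],4),round(o["grasp_force"],1))
if len(sys.argv)>4:
    t=np.radians(float(sys.argv[4]))
    e=np.array([x,y])-o["eef_pos"][:2]
    tn=np.radians(a)-t; print("turn",round((tn+np.pi)%(2*np.pi)-np.pi,3),"then cm",np.round(100*np.array([e@[np.cos(t),np.sin(t)],e@[np.sin(t),-np.cos(t)]]),2))
E
python3 to.py .467 .078 .1 8.6
```

```text
t 1.73 pos [ 0.2694 -0.2989  0.2314] alpha 8.51 q [-0.84  0.05 -0.22  1.3   0.    2.16] cm in tool: [ 25.11 -34.35  13.14] F [ 0.8  0.2 -0.3] w 0.0848 0.0
turn -0.002 then cm [ 25.18 -34.31]
```

carry_out(
  increments=[8.5, 0, 0, 0, -0.18, 8.5, 0, 0, 0, -0.18, 8.5, 0, 0, 0, -0.18, 8.5, 0, 0, 0, -0.18, 8.5, 0, 0, 0, -0.18],
)

```text
clock: 2.35
eef_pos: [0.2689, -0.3003, 0.2314]
tool_rot: [0.864, 0.504, 0.0, 0.0]
ft_force: [-1.0, 0.3, 0.6]
grip_width: 0.0853
grasp_force: 0.0
```

carry_out(
  increments=[8.5, 0, 0, 0, -0.18, 8.5, 0, 0, 0, -0.18, 8.5, 0, 0, 0, -0.18, 8.5, 0, 0, 0, -0.18, 8.5, 0, 0, 0, -0.18],
)

```text
clock: 2.98
eef_pos: [0.2688, -0.3003, 0.2314]
tool_rot: [0.559, 0.829, -0.0, 0.0]
ft_force: [-0.3, -0.9, 0.2]
grip_width: 0.0848
grasp_force: 0.0
```

carry_out(
  increments=[8.5, 0, 0, 0, -0.18, 8.5, 0, 0, 0, -0.18, 8.5, 0, 0, 0, -0.18, 8.5, 0, 0, 0, -0.18, 8.5, 0, 0, 0, -0.18],
)

```text
clock: 3.6
eef_pos: [0.2688, -0.3003, 0.2314]
tool_rot: [0.142, 0.99, -0.0, 0.0]
ft_force: [-0.1, -0.2, -0.4]
grip_width: 0.085
grasp_force: 0.0
```

carry_out(
  increments=[8.5, 0, 0, 0, -0.18, 8.5, 0, 0, 0, -0.18, 8.5, 0, 0, 0, -0.082, 8.5, -3.6, 4.9, 0, 0, 8.5, -3.6, 4.9, 0, 0],
)

```text
clock: 4.22
eef_pos: [0.3258, -0.1922, 0.2314]
tool_rot: [-0.073, 0.997, -0.0, 0.0]
ft_force: [1.4, 0.1, 0.2]
grip_width: 0.0849
grasp_force: 0.0
```

```bash
python3 to.py .467 .078 .1 188.6
```

```text
t 4.22 pos [ 0.3258 -0.1922  0.2314] alpha -171.61 q [-0.53 -0.   -0.28  1.3   0.   -0.68] cm in tool: [-17.91  24.67  13.15] F [1.4 0.1 0.2] w 0.0849 0.0
turn -0.004 then cm [-18.01  24.6 ]
```

carry_out(
  increments=[8.5, -3.6, 4.9, 0, 0, 8.5, -3.6, 4.9, 0, 0, 8.5, -3.6, 4.9, 0, 0, 8.5, -3.6, 4.9, 0, 0, 8.5, -3.4, 4.9, 5, 0],
)

```text
clock: 4.85
eef_pos: [0.4634, 0.0685, 0.1936]
tool_rot: [-0.076, 0.997, 0.0, 0.004]
ft_force: [0.0, -0.6, 0.6]
grip_width: 0.0846
grasp_force: 0.0
```

carry_out(
  increments=[8.5, 0, 0, 0, 0, 8.5, 0, 0, 0, 0, 8.5, 0, 0, 0, 0, 8.5, 0, 0, 0, 0, 8.5, 0, 0, 0, 0],
)

```text
clock: 5.48
eef_pos: [0.4597, 0.065, 0.1918]
tool_rot: [-0.074, 0.997, 0.0, 0.001]
ft_force: [-0.1, 0.3, -0.8]
grip_width: 0.085
grasp_force: 0.0
```

```bash
python3 to.py .467 .078 .016 188.6
python3 - <<'E'
from m import *
c=bot.camera("wrist"); cv2.imwrite("pics/w1.png",c["pixels"]); P=cloud(c); z=P[...,2]
print(c["eye"],Rm(c["attitude"])[:,2])
comps((z>.04)&(z<.07),P,200,"o")
for n in ["coil_large_center"]: print([(np.round(w(c,d["xyz"]),4),d["p"]) for d in bot.place_of(c,n)[:2]])
E
```

```text
t 5.47 pos [0.4597 0.065  0.1918] alpha -171.48 q [ 0.14  0.19 -0.16  1.22 -0.   -0.01] cm in tool: [-0.89  1.18 17.58] F [-0.1  0.3 -0.8] w 0.085 0.0
turn -0.001 then cm [-0.92  1.18]
[0.392199   0.05590338 0.33538205] [ 0.26333335  0.03901219 -0.96391576]
o [267 191] 2422 [466.   80.6] [57.4 56.6] 10.2 z [0.05  0.051 0.055]
o [402 198] 247 [452.8 222.7] [17.5 15.4] -26.5 z [0.04  0.045 0.059]
o [493 296] 662 [546.  363.1] [38.9 22.5] 71.9 z [0.042 0.047 0.068]
[(array([0.4685, 0.0863, 0.0246]), 0.59)]
```

View pics/w1.png

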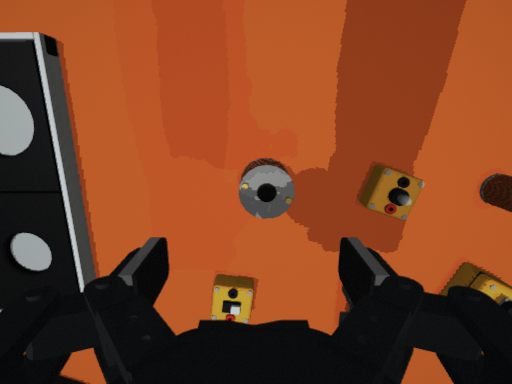

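The wrist view shows the large coil at (267,191), with the switch at (232,298) well clear of the fingers. It agrees with the top measurement, so I descend.

carry_out(
  increments=[8.5, -0.9, 1.3, 3, 0, 8.5, 0, 0, 5, 0, 8.5, 0, 0, 5, 0, 8.5, 0, 0, 3, 0, 8.5, 0, 0, 1.6, 0],
)

```text
clock: 6.2
eef_pos: [0.4651, 0.0796, 0.0133]
tool_rot: [-0.075, 0.997, -0.0, -0.002]
ft_force: [0.1, -0.1, -0.0]
grip_width: 0.0849
grasp_force: 0.0
```

carry_out(
  increments=[5, 0, 0, 0, 0, 5, 0, 0, 0, 0, 5, 0, 0, 0, 0, 5, 0, 0, 0, 0, 5, 0, 0, 0, 0],
)

```text
clock: 6.82
eef_pos: [0.4671, 0.08, 0.0159]
tool_rot: [-0.075, 0.997, 0.0, 0.001]
ft_force: [-0.7, -0.8, 2.9]
grip_width: 0.056
grasp_force: 63.9
```

```bash
python3 to.py .4395 -.2121 .2 188.6
```

```text
t 6.83 pos [0.4671 0.08   0.0159] alpha -171.39 q [ 0.17  0.4  -0.39  0.77 -0.    0.02] cm in tool: [  7.07 -28.47 -18.42] F [-0.7 -0.8  2.9] w 0.056 63.9
turn 0.0 then cm [  7.09 -28.47]
```

carry_out(
  increments=[5, 0, 0, -1, 0, 5, 0, 0, -3, 0, 5, 0, 0, -5, 0, 5, 1, -4, -3, 0, 5, 1.2, -5, 0, 0],
)

```text
clock: 7.45
eef_pos: [0.4606, -0.0127, 0.1387]
tool_rot: [-0.077, 0.997, -0.0, 0.004]
ft_force: [1.2, -0.0, -2.8]
grip_width: 0.056
grasp_force: 64.4
```

carry_out(
  increments=[5, 1.2, -5, 0, 0, 5, 1.2, -5, 0, 0, 5, 1.2, -5, 0, 0, 5, 0.8, -3, 0, 0, 5, 0, 0, 0, 0],
)

```text
clock: 8.07
eef_pos: [0.4412, -0.1989, 0.1354]
tool_rot: [-0.073, 0.997, -0.0, 0.0]
ft_force: [-0.3, 0.1, -2.0]
grip_width: 0.0558
grasp_force: 64.5
```

```bash
python3 to.py .4395 -.2121 .033 188.6
```

```text
t 8.07 pos [ 0.4412 -0.1989  0.1354] alpha -171.63 q [-0.42  0.27 -0.21  1.09 -0.   -0.57] cm in tool: [ 0.36 -1.28 10.24] F [-0.3  0.1 -2. ] w 0.0558 64.5
turn -0.004 then cm [ 0.36 -1.28]
```

carry_out(
  increments=[5, 0.4, -1.3, 2, 0, 5, 0, 0, 3, 0, 5, 0, 0, 2.5, 0, 5, 0, 0, 1, 0, 5, 0, 0, 0, 0],
)

```text
clock: 8.7
eef_pos: [0.4393, -0.2096, 0.0499]
tool_rot: [-0.075, 0.997, 0.0, -0.001]
ft_force: [-0.4, 0.7, -1.3]
grip_width: 0.0563
grasp_force: 64.5
```

carry_out(
  increments=[5, 0, 0, 0.5, 0, 5, 0, 0, 0.5, 0, 5, 0, 0, 0.5, 0, 5, 0, 0, 0.2, 0, 5, 0, 0, 0, 0],
)

```text
clock: 9.32
eef_pos: [0.4395, -0.2103, 0.033]
tool_rot: [-0.075, 0.997, 0.0, -0.0]
ft_force: [-1.0, 0.3, -1.8]
grip_width: 0.0559
grasp_force: 64.5
```

```bash
python3 to.py .4395 -.2121 .032 188.6
```

```text
t 9.32 pos [ 0.4395 -0.2103  0.033 ] alpha -171.4 q [-0.45  0.4  -0.34  0.83  0.   -0.6 ] cm in tool: [ 0.02 -0.17  0.1 ] F [-1.   0.3 -1.8] w 0.0559 64.5
turn 0.0 then cm [ 0.02 -0.17]
```

carry_out(
  increments=[5, 0, -0.1, 0.1, 0, 5, 0, 0, 0.05, 0, 5, 0, 0, 0, 0, 5.7, 0, 0, 0, 0, 7.5, 0, 0, 0, 0],
)

```text
clock: 9.95
eef_pos: [0.4401, -0.2115, 0.0319]
tool_rot: [-0.075, 0.997, -0.0, 0.0]
ft_force: [0.6, 0.5, -0.8]
grip_width: 0.0736
grasp_force: 0.0
```

carry_out(
  increments=[7.5, 0, 0, 0, 0, 7.5, 0, 0, 0, 0, 7.5, 0, 0, -3, 0, 7.5, 0, 0, -6, 0, 7.5, 0, 0, -6, 0],
)

```text
clock: 10.58
eef_pos: [0.4393, -0.2111, 0.183]
tool_rot: [-0.075, 0.997, 0.0, -0.0]
ft_force: [0.2, -1.2, 0.3]
grip_width: 0.0748
grasp_force: 0.0
```

```bash
python3 to.py .6121 .2153 .2 187.9
```

```text
t 10.57 pos [ 0.4393 -0.2111  0.183 ] alpha -171.39 q [-0.45  0.24 -0.12  1.21  0.   -0.6 ] cm in tool: [-23.47  39.58  -1.7 ] F [ 0.2 -1.2  0.3] w 0.0748 0.0
turn 0.012 then cm [-22.98  39.86]
```

carry_out(
  increments=[8, -2.6, 4.4, 0, 0, 8, -2.6, 4.4, 0, 0, 8, -2.6, 4.4, 0, 0, 8, -2.6, 4.4, 0, 0, 8, -2.6, 4.4, 0, 0],
)

```text
clock: 11.2
eef_pos: [0.5359, 0.0272, 0.1818]
tool_rot: [-0.075, 0.997, -0.0, 0.0]
ft_force: [0.7, -1.2, -0.1]
grip_width: 0.0798
grasp_force: 0.0
```

carry_out(
  increments=[8, -2.6, 4.4, 0, 0, 8, -2.6, 4.4, 0, 0, 8, -2.6, 4.4, 0, 0, 8, -2.6, 4.4, 0, 0.012, 8, 0, 0, 0, 0],
)

```text
clock: 11.82
eef_pos: [0.6122, 0.2188, 0.1803]
tool_rot: [-0.071, 0.997, 0.0, -0.0]
ft_force: [0.5, -0.9, -0.3]
grip_width: 0.0802
grasp_force: 0.0
```

```bash
python3 to.py .6121 .2153 .03 187.9
python3 - <<'E'
from m import *
c=bot.camera("wrist"); P=cloud(c); z=P[...,2]
comps((z>.045)&(z<.075),P,200,"o")
E
```

```text
t 11.82 pos [0.6122 0.2188 0.1803] alpha -171.81 q [0.34 0.57 0.36 1.37 0.   0.2 ] cm in tool: [ 0.05 -0.36 15.03] F [ 0.5 -0.9 -0.3] w 0.0802 0.0
turn 0.005 then cm [ 0.06 -0.35]
o [443  16] 1221 [441.2 356.8] [38.5 23.4] -84.4 z [0.048 0.051 0.056]
o [395 180] 5154 [590.1 357.9] [106.8  51.9] -17.9 z [0.046 0.047 0.068]
o [252 187] 2029 [611.6 218.2] [84.  21.7] 8.6 z [0.06  0.061 0.063]
```

carry_out(
  increments=[7, 0, -0.2, 3, 0, 6, 0, 0, 5, 0, 5, 0, 0, 5, 0, 5, 0, 0, 2.3, 0, 5, 0, 0, 0, 0],
)

```text
clock: 12.5
eef_pos: [0.6098, 0.211, 0.0264]
tool_rot: [-0.068, 0.998, -0.001, -0.003]
ft_force: [0.6, -0.2, 0.5]
grip_width: 0.0503
grasp_force: 0.0
```

carry_out(
  increments=[1.5, 0, 0, 0, 0, 1.5, 0, 0, 0, 0, 1.5, 0, 0, 0, 0, 1.5, 0, 0, 0, 0, 1.5, 0, 0, 0, 0],
)

```text
clock: 13.12
eef_pos: [0.6136, 0.214, 0.0313]
tool_rot: [-0.069, 0.998, 0.001, 0.002]
ft_force: [-1.1, 2.6, 6.5]
grip_width: 0.0209
grasp_force: 59.4
```

```bash
python3 to.py .4555 -.3165 .19 188.6
```

```text
t 13.12 pos [0.6136 0.214  0.0313] alpha -172.07 q [0.34 0.67 0.14 1.04 0.   0.2 ] cm in tool: [ 22.92 -50.35 -16.02] F [-1.1  2.6  6.5] w 0.0209 59.4
turn -0.012 then cm [ 23.57 -50.09]
```

carry_out(
  increments=[1.5, 0, 0, -1, 0, 1.5, 0, 0, -3, 0, 1.5, 0, 0, -4, 0, 1.5, 0, 0, -4, -0.012, 1.5, 0, 0, -2, 0],
)

```text
clock: 13.75
eef_pos: [0.6124, 0.2129, 0.1704]
tool_rot: [-0.075, 0.997, -0.0, 0.001]
ft_force: [0.5, -0.0, -7.2]
grip_width: 0.0209
grasp_force: 59.5
```

```bash
python3 to.py .4555 -.3165 .17 188.6
```

```text
t 13.75 pos [0.6124 0.2129 0.1704] alpha -171.4 q [ 0.33  0.57  0.34  1.34 -0.    0.18] cm in tool: [ 2.343e+01 -5.000e+01  4.000e-02] F [ 0.5 -0.  -7.2] w 0.0209 59.5
turn 0.0 then cm [ 23.43 -50.  ]
```

carry_out(
  increments=[1.5, 1.2, -2.6, 0, 0, 1.5, 2.1, -4.5, 0, 0, 1.5, 2.1, -4.5, 0, 0, 1.5, 2.1, -4.5, 0, 0, 1.5, 2.1, -4.5, 0, 0],
)

```text
clock: 14.38
eef_pos: [0.5461, -0.0066, 0.1675]
tool_rot: [-0.075, 0.997, -0.0, -0.002]
ft_force: [0.6, -1.2, -7.7]
grip_width: 0.0208
grasp_force: 59.7
```

carry_out(
  increments=[1.5, 2.1, -4.5, 0, 0, 1.5, 2.1, -4.5, 0, 0, 1.5, 2.1, -4.5, 0, 0, 1.5, 2.1, -4.5, 0, 0, 1.5, 2.1, -4.5, 0, 0],
)

```text
clock: 15.0
eef_pos: [0.476, -0.2442, 0.1677]
tool_rot: [-0.075, 0.997, 0.0, -0.001]
ft_force: [0.5, 0.6, -6.6]
grip_width: 0.0212
grasp_force: 59.7
```

```bash
python3 to.py .4555 -.3165 .0473 188.6
```

```text
t 15.0 pos [ 0.476  -0.2442  0.1677] alpha -171.4 q [-0.47  0.35 -0.02  1.21 -0.   -0.62] cm in tool: [ 3.07 -6.85 12.04] F [ 0.5  0.6 -6.6] w 0.0212 59.7
turn 0.0 then cm [ 3.11 -6.84]
```

carry_out(
  increments=[1.5, 1.6, -3.4, 0, 0, 1.5, 1.5, -3.4, 0, 0, 1.5, 0, 0, 4, 0, 1.5, 0, 0, 3, 0, 1.5, 0, 0, 2, 0],
)

```text
clock: 15.62
eef_pos: [0.4548, -0.3139, 0.0757]
tool_rot: [-0.075, 0.997, 0.002, -0.003]
ft_force: [1.0, 1.3, -7.9]
grip_width: 0.0209
grasp_force: 59.9
```

carry_out(
  increments=[1.5, 0, 0, 0.5, 0, 1.5, 0, 0, 0.5, 0, 1.5, 0, 0, 0.5, 0, 1.5, 0, 0, 0, 0, 1.5, 0, 0, 0, 0],
)

```text
clock: 16.25
eef_pos: [0.4578, -0.3151, 0.0642]
tool_rot: [-0.075, 0.997, -0.0, 0.0]
ft_force: [0.0, 0.4, -7.1]
grip_width: 0.021
grasp_force: 59.9
```

```bash
python3 to.py .4555 -.3165 .0473 188.6
python3 - <<'E'
from h import *
c=bot.camera("scene"); cv2.imwrite("pics/s1.png",cv2.resize(c["pixels"][150:300,60:260],None,fx=4,fy=4,interpolation=cv2.INTER_CUBIC))
E
```

```text
t 16.25 pos [ 0.4578 -0.3151  0.0642] alpha -171.39 q [-0.6   0.47 -0.11  0.98 -0.   -0.75] cm in tool: [ 0.25 -0.11  1.69] F [ 0.   0.4 -7.1] w 0.021 59.9
turn 0.0 then cm [ 0.24 -0.11]
```

View pics/s1.png

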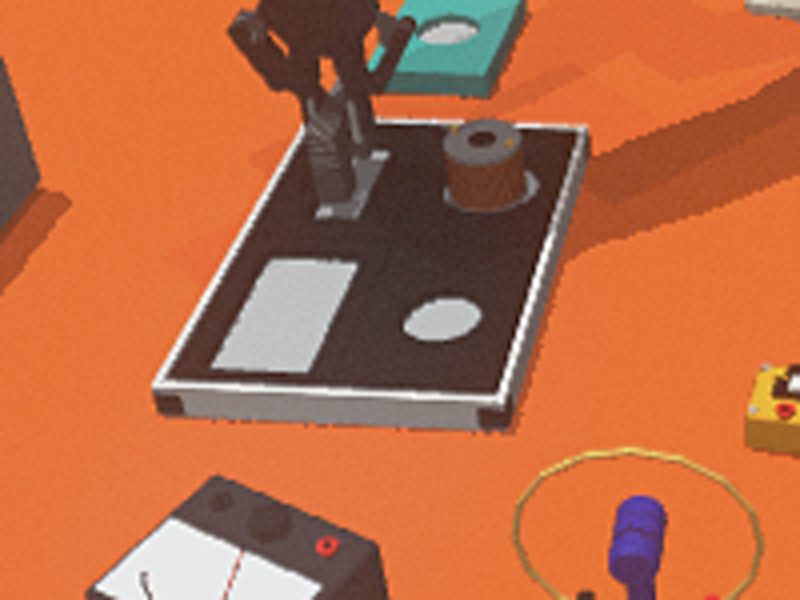

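The large coil stands in its round cut-out at crop (485,165). The core is over the narrow cut-out at (345,170) and lined up with it. I continue lowering.

carry_out(
  increments=[1.5, 0.3, -0.1, 0.5, 0, 1.5, 0, 0, 0.5, 0, 1.5, 0, 0, 0.4, 0, 1.5, 0, 0, 0.2, 0, 1.5, 0, 0, 0, 0],
)

```text
clock: 16.92
eef_pos: [0.4547, -0.3164, 0.0476]
tool_rot: [-0.075, 0.997, -0.0, 0.0]
ft_force: [-0.2, 1.0, -8.0]
grip_width: 0.0211
grasp_force: 60.1
```

```bash
python3 to.py .4555 -.3165 .0473 188.6
```

```text
t 16.93 pos [ 0.4547 -0.3164  0.0476] alpha -171.39 q [-0.61  0.49 -0.14  0.94  0.   -0.76] cm in tool: [-0.08 -0.03  0.03] F [-0.2  1.  -8. ] w 0.0211 60.1
turn 0.0 then cm [-0.08 -0.03]
```

Still carrying the weight, so I creep down.

carry_out(
  increments=[1.5, 0, 0, 0.1, 0, 1.5, 0, 0, 0, 0, 1.5, 0, 0, 0.1, 0, 1.5, 0, 0, 0, 0, 1.5, 0, 0, 0, 0],
)

```text
clock: 17.55
eef_pos: [0.4548, -0.3164, 0.0473]
tool_rot: [-0.075, 0.997, -0.0, 0.001]
ft_force: [-4.0, 2.9, 6.6]
grip_width: 0.021
grasp_force: 61.9
```

carry_out(
  increments=[2.5, 0, 0, 0, 0, 4.5, 0, 0, 0, 0, 5, 0, 0, 0, 0, 5, 0, 0, 0, 0, 5, 0, 0, -2, 0],
)

```text
clock: 18.18
eef_pos: [0.4534, -0.3155, 0.0642]
tool_rot: [-0.075, 0.997, 0.001, -0.002]
ft_force: [0.4, -0.4, -0.4]
grip_width: 0.0501
grasp_force: 0.0
```

carry_out(
  increments=[5, 0, 0, -4, 0, 5, 0, 0, -5, 0, 6, 0, 0, -4, 0, 7, -2, 5.5, 0, 0, 8, -2, 5.5, 0, 0],
)

```text
clock: 18.8
eef_pos: [0.4783, -0.2012, 0.1964]
tool_rot: [-0.074, 0.997, -0.0, 0.001]
ft_force: [1.3, 0.9, -0.7]
grip_width: 0.0798
grasp_force: 0.0
```

```bash
python3 to.py .4339 .3519 .2 188.6;python3 to.py .5909 .3543 .2 162
```

```text
t 18.8 pos [ 0.4783 -0.2012  0.1964] alpha -171.54 q [-0.4   0.29 -0.02  1.26  0.   -0.55] cm in tool: [-3.74 55.36 -0.4 ] F [ 1.3  0.9 -0.7] w 0.0798 0.0
turn -0.002 then cm [-3.88 55.35]
t 18.8 pos [ 0.4783 -0.2012  0.1964] alpha -171.54 q [-0.4   0.29 -0.02  1.26  0.   -0.55] cm in tool: [-19.31  53.29  -0.37] F [ 1.3  0.9 -0.7] w 0.0798 0.0
turn 0.462 then cm [ 6.46 56.31]
```

carry_out(
  increments=[8, -1.9, 5.3, 0, 0, 8, -1.9, 5.3, 0, 0, 8, -1.9, 5.3, 0, 0, 8, -1.9, 5.3, 0, 0, 8, -1.9, 5.3, 0, 0],
)

```text
clock: 19.42
eef_pos: [0.5323, 0.0765, 0.1957]
tool_rot: [-0.075, 0.997, -0.0, 0.0]
ft_force: [0.8, -0.8, 0.6]
grip_width: 0.08
grasp_force: 0.0
```

carry_out(
  increments=[8.5, -1.9, 5.3, 0.5, 0, 8.5, -1.9, 5.3, 0.5, 0, 8.5, -1.9, 5.3, 0.5, 0, 8.5, -1.9, 5.3, 0.5, 0, 8.5, -1.9, 5.3, 0, 0],
)

```text
clock: 20.05
eef_pos: [0.5862, 0.3525, 0.1748]
tool_rot: [-0.075, 0.997, -0.0, -0.0]
ft_force: [0.9, 0.3, 0.2]
grip_width: 0.0848
grasp_force: 0.0
```

carry_out(
  increments=[8.5, 0, 0, 0, 0.16, 8.5, 0, 0, 0, 0.16, 8.5, 0, 0, 0, 0.142, 8.5, 0, 0, 0, 0, 8.5, 0, 0, 0, 0],
)

```text
clock: 20.68
eef_pos: [0.5863, 0.3508, 0.1755]
tool_rot: [0.154, 0.988, -0.0, -0.0]
ft_force: [-0.6, 0.0, 0.1]
grip_width: 0.0849
grasp_force: 0.0
```

```bash
python3 to.py .5909 .3543 .015 162
python3 - <<'E'
from m import *
c=bot.camera("wrist"); P=cloud(c); z=P[...,2]; cv2.imwrite("pics/w2.png",c["pixels"])
comps((z>.035)&(z<.075),P,200,"o")
E
```

```text
t 20.68 pos [0.5863 0.3508 0.1755] alpha 162.24 q [ 0.54  0.64  0.48  1.41 -0.    0.85] cm in tool: [-0.34  0.48 16.05] F [-0.6  0.   0.1] w 0.0849 0.0
turn 0.004 then cm [-0.33  0.48]
o [204  23] 1771 [437.  355.6] [37.5 31.8] 72.8 z [0.042 0.051 0.056]
o [77 93] 443 [453.4 226.1] [18.7 15.9] -20.0 z [0.037 0.042 0.059]
o [262 185] 5774 [589.7 358.8] [108.6  54.1] -18.0 z [0.044 0.047 0.068]
o [ 18 289] 220 [619.   63.9] [23.2 13.7] -85.6 z [0.036 0.038 0.042]
```

View pics/w2.png

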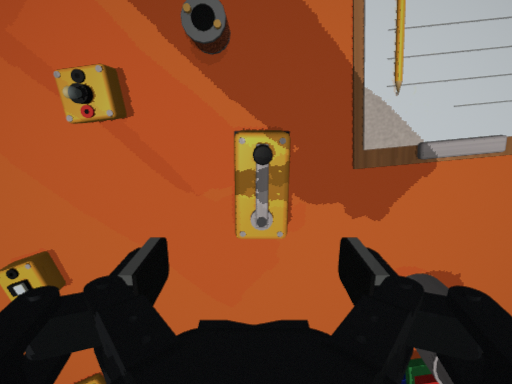

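The generator is at (262,185), aligned with the fingers, and the clipboard (355,160) is clear. I descend.

carry_out(
  increments=[8.5, -0.3, 0.5, 3, 0, 8.5, 0, 0, 5, 0, 8.5, 0, 0, 4, 0, 8.5, 0, 0, 2.5, 0, 8.5, 0, 0, 1.4, 0],
)

```text
clock: 21.35
eef_pos: [0.5898, 0.3541, 0.0148]
tool_rot: [0.155, 0.988, -0.001, -0.001]
ft_force: [-0.0, 0.0, 1.0]
grip_width: 0.085
grasp_force: 0.0
```

carry_out(
  increments=[8.5, 0, 0, 0, 0, 4.8, 0, 0, 0, 0, 4.8, 0, 0, 0, 0, 4.8, 0, 0, 0, 0, 4.8, 0, 0, 0, 0],
)

```text
clock: 21.98
eef_pos: [0.5922, 0.3558, 0.0191]
tool_rot: [0.155, 0.988, 0.002, 0.002]
ft_force: [0.4, 0.9, 5.9]
grip_width: 0.0532
grasp_force: 66.6
```

```bash
python3 to.py .6074 -.2949 .17 188.6
```

```text
t 21.98 pos [0.5922 0.3558 0.0191] alpha 162.15 q [0.54 0.76 0.27 1.08 0.   0.85] cm in tool: [-21.44 -61.42 -15.26] F [0.4 0.9 5.9] w 0.0532 66.6
turn -0.462 then cm [  8.22 -64.57]
```

carry_out(
  increments=[4.8, 0, 0, -1, 0, 4.8, 0, 0, -3, 0, 4.8, 0, 0, -5, -0.15, 4.8, 0, 0, -4, -0.16, 4.8, 0, 0, -2, -0.152],
)

```text
clock: 22.6
eef_pos: [0.5911, 0.3548, 0.1695]
tool_rot: [-0.078, 0.997, 0.0, 0.001]
ft_force: [0.1, 0.1, -3.0]
grip_width: 0.0528
grasp_force: 65.6
```

carry_out(
  increments=[4.8, 0, 0, 0, 0, 4.8, 0.4, -3, 0, 0, 4.8, 0.7, -5.4, 0, 0, 4.8, 0.7, -5.4, 0, 0, 4.8, 0.7, -5.4, 0, 0],
)

```text
clock: 23.22
eef_pos: [0.593, 0.1591, 0.1641]
tool_rot: [-0.074, 0.997, -0.001, -0.002]
ft_force: [0.4, 0.3, -3.1]
grip_width: 0.0533
grasp_force: 65.6
```

```bash
python3 to.py .6074 -.2949 .17 188.6
```

```text
t 23.23 pos [0.593  0.1591 0.1641] alpha -171.54 q [ 0.26  0.5   0.22  1.29 -0.    0.11] cm in tool: [  5.26 -45.12  -0.53] F [ 0.4  0.3 -3.1] w 0.0533 65.6
turn -0.002 then cm [  5.36 -45.11]
```

carry_out(
  increments=[4.8, 0.7, -5.4, 0, 0, 4.8, 0.7, -5.4, 0, 0, 4.8, 0.7, -5.4, 0, 0, 4.8, 0.7, -5.4, 0, 0, 4.8, 0.7, -5.4, 0, 0],
)

```text
clock: 23.85
eef_pos: [0.5988, -0.1126, 0.1643]
tool_rot: [-0.074, 0.997, 0.001, -0.002]
ft_force: [1.4, 0.1, -2.4]
grip_width: 0.0529
grasp_force: 65.6
```

carry_out(
  increments=[4.8, 0.6, -5.4, 0, 0, 4.8, 0.6, -5.4, 0, 0, 4.8, 0.6, -5, 0, 0, 4.8, 0, 0, 2, 0, 4.8, 0, 0, 2, 0],
)

```text
clock: 24.48
eef_pos: [0.6045, -0.2707, 0.1235]
tool_rot: [-0.073, 0.997, 0.001, -0.002]
ft_force: [-0.4, 1.2, -3.6]
grip_width: 0.053
grasp_force: 65.6
```

```bash
python3 to.py .6074 -.2949 .035 188.6
```

```text
t 24.48 pos [ 0.6045 -0.2707  0.1235] alpha -171.68 q [-0.42  0.63  0.32  1.26  0.   -0.57] cm in tool: [ 0.03 -2.45  8.84] F [-0.4  1.2 -3.6] w 0.053 65.6
turn -0.005 then cm [ 0.08 -2.43]
```

carry_out(
  increments=[4.8, 0, -2.4, 0, -0.004, 4.8, 0, 0, 3, 0, 4.8, 0, 0, 2, 0, 4.8, 0, 0, 1, 0, 4.8, 0, 0, 0, 0],
)

```text
clock: 25.1
eef_pos: [0.6085, -0.293, 0.0646]
tool_rot: [-0.077, 0.997, 0.001, -0.002]
ft_force: [-0.9, -0.1, -3.5]
grip_width: 0.0529
grasp_force: 65.5
```

```bash
python3 to.py .6074 -.2949 .035 188.6
python3 - <<'E'
from h import *
c=bot.camera("scene"); cv2.imwrite("pics/s2.png",cv2.resize(c["pixels"][150:300,60:260],None,fx=4,fy=4,interpolation=cv2.INTER_CUBIC))
E
```

```text
t 25.1 pos [ 0.6085 -0.293   0.0646] alpha -171.22 q [-0.45  0.69  0.28  1.16 -0.   -0.6 ] cm in tool: [ 0.13 -0.18  2.96] F [-0.9 -0.1 -3.5] w 0.0529 65.5
turn 0.003 then cm [ 0.14 -0.17]
```

View pics/s2.png

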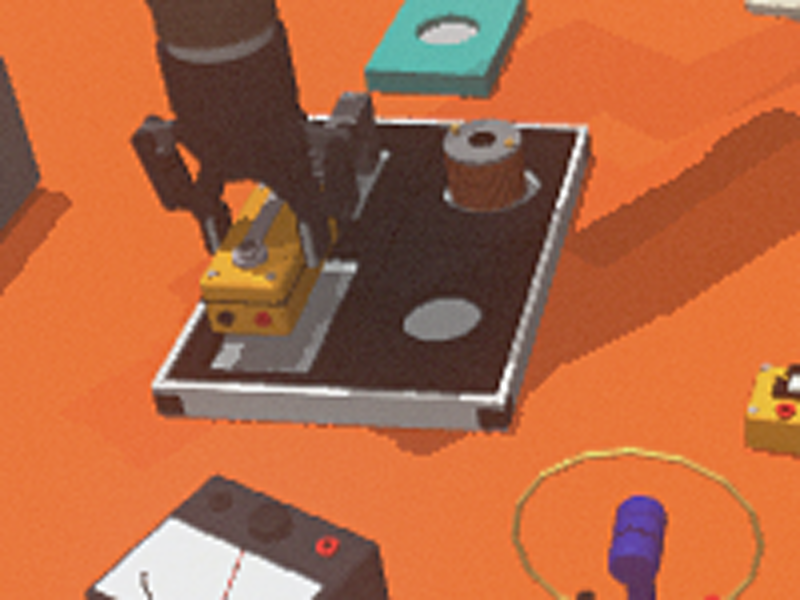

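The generator hangs level over the wide cut-out at crop (255,270), and the core stands in its slot behind the gripper. I lower it.

carry_out(
  increments=[4.8, 0.1, -0.2, 1, 0, 4.8, 0, 0, 0.8, 0, 4.8, 0, 0, 0.6, 0, 4.8, 0, 0, 0.3, 0, 4.8, 0, 0, 0, 0],
)

```text
clock: 25.78
eef_pos: [0.609, -0.2957, 0.0393]
tool_rot: [-0.077, 0.997, 0.0, -0.0]
ft_force: [-0.1, 0.2, -3.2]
grip_width: 0.0529
grasp_force: 65.7
```

carry_out(
  increments=[4.8, 0, 0, 0.1, 0, 4.8, 0, 0, 0, 0, 4.8, 0, 0, 0.1, 0, 4.8, 0, 0, 0, 0, 4.8, 0, 0, 0, 0],
)

```text
clock: 26.4
eef_pos: [0.6092, -0.2958, 0.0377]
tool_rot: [-0.077, 0.997, -0.0, 0.0]
ft_force: [-0.3, -0.2, -3.2]
grip_width: 0.0531
grasp_force: 65.7
```

```bash
python3 to.py .6074 -.2949 .035 188.6
```

```text
t 26.4 pos [ 0.6092 -0.2958  0.0377] alpha -171.16 q [-0.45  0.72  0.25  1.1   0.   -0.61] cm in tool: [0.17 0.12 0.27] F [-0.3 -0.2 -3.2] w 0.0531 65.7
turn 0.004 then cm [0.17 0.12]
```

carry_out(
  increments=[4.8, 0, 0, 0.1, 0, 4.8, 0, 0, 0, 0, 4.8, 0, 0, 0.1, 0, 4.8, 0, 0, 0, 0, 4.8, 0, 0, 0, 0],
)

```text
clock: 27.02
eef_pos: [0.6092, -0.2958, 0.0356]
tool_rot: [-0.077, 0.997, 0.0, -0.0]
ft_force: [0.5, -1.0, -4.1]
grip_width: 0.0532
grasp_force: 65.7
```

carry_out(
  increments=[4.8, 0, 0, 0.05, 0, 4.8, 0, 0, 0, 0, 4.8, 0, 0, 0.05, 0, 4.8, 0, 0, 0, 0, 4.8, 0, 0, 0, 0],
)

```text
clock: 27.65
eef_pos: [0.6092, -0.2959, 0.0352]
tool_rot: [-0.077, 0.997, -0.0, 0.0]
ft_force: [-2.7, 1.4, 1.9]
grip_width: 0.0528
grasp_force: 66.2
```

Contact. Release and go for the small coil.

carry_out(
  increments=[5.5, 0, 0, 0, 0, 7, 0, 0, 0, 0, 7.5, 0, 0, 0, 0, 7.5, 0, 0, 0, 0, 7.5, 0, 0, -2, 0],
)

```text
clock: 28.28
eef_pos: [0.6077, -0.2951, 0.0526]
tool_rot: [-0.077, 0.997, 0.001, -0.002]
ft_force: [-1.6, 0.5, 0.5]
grip_width: 0.075
grasp_force: 0.0
```

carry_out(
  increments=[7.5, 0, 0, -4, 0, 7.5, 0, 0, -5, 0, 7.5, 0, 0, -3, 0, 7.5, 1, 5, 0, 0, 7.5, 1, 5, 0, 0],
)

```text
clock: 28.9
eef_pos: [0.5741, -0.1997, 0.1751]
tool_rot: [-0.076, 0.997, -0.0, 0.001]
ft_force: [0.5, 1.2, -0.2]
grip_width: 0.0747
grasp_force: 0.0
```

```bash
python3 to.py .4339 .3519 .17 188.6
```

```text
t 28.9 pos [ 0.5741 -0.1997  0.1751] alpha -171.25 q [-0.33  0.48  0.21  1.3   0.   -0.49] cm in tool: [ 5.46 56.65  0.47] F [ 0.5  1.2 -0.2] w 0.0747 0.0
turn 0.003 then cm [ 5.61 56.63]
```

carry_out(
  increments=[7.5, 0.5, 5.6, 0, 0, 7.5, 0.5, 5.6, 0, 0, 7.5, 0.5, 5.6, 0, 0, 7.5, 0.5, 5.6, 0, 0, 7.5, 0.5, 5.6, 0, 0],
)

```text
clock: 29.52
eef_pos: [0.5059, 0.0744, 0.175]
tool_rot: [-0.077, 0.997, 0.0, 0.001]
ft_force: [0.7, 0.9, -0.3]
grip_width: 0.0751
grasp_force: 0.0
```

carry_out(
  increments=[7.5, 0.5, 5.6, 0, 0, 7.5, 0.5, 5.6, 0, 0, 7.5, 0.5, 5.6, 0, 0, 7.5, 0.5, 5.6, 0, 0, 7.5, 0.5, 5.5, 0, 0],
)

```text
clock: 30.15
eef_pos: [0.4383, 0.3465, 0.175]
tool_rot: [-0.077, 0.997, 0.0, 0.0]
ft_force: [0.2, -0.3, 0.5]
grip_width: 0.0747
grasp_force: 0.0
```

carry_out(
  increments=[7.5, 0, 0, 2, 0, 7.5, 0, 0, 2, 0, 7.5, 0, 0, 0, 0, 7.5, 0, 0, 0, 0, 7.5, 0, 0, 0, 0],
)

```text
clock: 30.78
eef_pos: [0.4396, 0.3448, 0.1358]
tool_rot: [-0.077, 0.997, 0.001, 0.001]
ft_force: [0.3, -0.0, -0.8]
grip_width: 0.0749
grasp_force: 0.0
```

```bash
python3 to.py .4339 .3519 .016 188.6
python3 - <<'E'
from m import *
c=bot.camera("wrist"); P=cloud(c); z=P[...,2]
comps((z>.035)&(z<.075),P,200,"o")
E
```

```text
t 30.77 pos [0.4396 0.3448 0.1358] alpha -171.19 q [ 0.67  0.41 -0.01  1.15 -0.    0.51] cm in tool: [ 0.48  0.77 11.98] F [ 0.3 -0.  -0.8] w 0.0749 0.0
turn 0.004 then cm [0.46 0.78]
o [267 193] 1653 [433.5 355.9] [37.4 37.1] -35.2 z [0.045 0.051 0.056]
o [111 191] 461 [453.8 222.8] [22.1 17.8] -65.5 z [0.037 0.042 0.059]
```

carry_out(
  increments=[7.5, 0.5, 0.9, 2, 0, 7.5, 0, 0, 4, 0, 7.5, 0, 0, 4, 0, 7.5, 0, 0, 1.9, 0, 7.5, 0, 0, 0, 0],
)

```text
clock: 31.45
eef_pos: [0.4317, 0.3518, 0.0145]
tool_rot: [-0.077, 0.997, -0.001, -0.001]
ft_force: [-1.2, -0.4, 0.7]
grip_width: 0.075
grasp_force: 0.0
```

carry_out(
  increments=[3, 0, 0, 0, 0, 3, 0, 0, 0, 0, 3, 0, 0, 0, 0, 3, 0, 0, 0, 0, 3, 0, 0, 0, 0],
)

```text
clock: 32.08
eef_pos: [0.4335, 0.3539, 0.0173]
tool_rot: [-0.077, 0.997, 0.001, 0.001]
ft_force: [-0.6, 1.0, 5.2]
grip_width: 0.0359
grasp_force: 59.7
```

carry_out(
  increments=[3, 0, 0, -1, 0, 3, 0, 0, -3, 0, 3, 0, 0, -5, 0, 3, 0, 0, -4, 0, 3, 0, 0, 0, 0],
)

```text
clock: 32.7
eef_pos: [0.4345, 0.3541, 0.1498]
tool_rot: [-0.077, 0.997, 0.002, 0.003]
ft_force: [0.3, 0.2, -1.7]
grip_width: 0.0357
grasp_force: 59.9
```

```bash
python3 to.py .5917 -.1887 .15 188.6
```

```text
t 32.7 pos [0.4345 0.3541 0.1498] alpha -171.17 q [ 0.68  0.4   0.01  1.18 -0.    0.53] cm in tool: [ -7.21 -56.05  -0.17] F [ 0.3  0.2 -1.7] w 0.0357 59.9
turn 0.004 then cm [ -7.43 -56.02]
```

carry_out(
  increments=[3, -0.4, -3, 0, 0, 3, -0.7, -5.3, 0, 0, 3, -0.7, -5.3, 0, 0, 3, -0.7, -5.3, 0, 0, 3, -0.7, -5.3, 0, 0],
)

```text
clock: 33.33
eef_pos: [0.5004, 0.1165, 0.1443]
tool_rot: [-0.077, 0.997, -0.0, -0.001]
ft_force: [0.3, -0.5, -0.6]
grip_width: 0.0355
grasp_force: 60.1
```

carry_out(
  increments=[3, -0.7, -5.3, 0, 0, 3, -0.7, -5.3, 0, 0, 3, -0.7, -5.3, 0, 0, 3, -0.7, -5.3, 0, 0, 3, -0.7, -5.3, 0, 0],
)

```text
clock: 33.95
eef_pos: [0.5756, -0.1395, 0.1441]
tool_rot: [-0.077, 0.997, 0.0, -0.002]
ft_force: [0.2, -0.5, -1.1]
grip_width: 0.036
grasp_force: 60.1
```

carry_out(
  increments=[3, -0.5, -5, 0, 0, 3, 0, 0, 3, 0, 3, 0, 0, 3, 0, 3, 0, 0, 1, 0, 3, 0, 0, 0, 0],
)

```text
clock: 34.58
eef_pos: [0.5881, -0.1862, 0.0744]
tool_rot: [-0.077, 0.997, 0.001, -0.001]
ft_force: [0.1, -0.1, -1.2]
grip_width: 0.036
grasp_force: 60.2
```

```bash
python3 to.py .5917 -.1887 .0333 188.6
```

```text
t 34.58 pos [ 0.5881 -0.1862  0.0744] alpha -171.15 q [-0.31  0.57  0.09  1.09 -0.   -0.46] cm in tool: [-0.33 -0.31  4.11] F [ 0.1 -0.1 -1.2] w 0.036 60.2
turn 0.004 then cm [-0.32 -0.31]
```

carry_out(
  increments=[3, -0.3, -0.3, 1, 0, 3, 0, 0, 1.5, 0, 3, 0, 0, 1, 0, 3, 0, 0, 0.3, 0, 3, 0, 0, 0, 0],
)

```text
clock: 35.2
eef_pos: [0.5924, -0.189, 0.0373]
tool_rot: [-0.077, 0.997, 0.0, -0.0]
ft_force: [-0.1, 0.5, -0.7]
grip_width: 0.036
grasp_force: 60.2
```

```bash
python3 to.py .5917 -.1887 .0333 188.6
```

```text
t 35.2 pos [ 0.5924 -0.189   0.0373] alpha -171.16 q [-0.31  0.62  0.06  1.01  0.   -0.46] cm in tool: [0.07 0.04 0.4 ] F [-0.1  0.5 -0.7] w 0.036 60.2
turn 0.004 then cm [0.07 0.04]
```

carry_out(
  increments=[3, 0, 0, 0.1, 0, 3, 0, 0, 0, 0, 3, 0, 0, 0.1, 0, 3, 0, 0, 0, 0, 3, 0, 0, 0, 0],
)

```text
clock: 35.83
eef_pos: [0.5926, -0.1891, 0.0357]
tool_rot: [-0.077, 0.997, -0.0, 0.0]
ft_force: [-0.5, -0.6, -0.7]
grip_width: 0.036
grasp_force: 60.2
```

carry_out(
  increments=[3, 0, 0, 0.1, 0, 3, 0, 0, 0, 0, 3, 0, 0, 0.1, 0, 3, 0, 0, 0, 0, 3, 0, 0, 0, 0],
)

```text
clock: 36.45
eef_pos: [0.5926, -0.1891, 0.0336]
tool_rot: [-0.077, 0.997, 0.0, -0.0]
ft_force: [0.3, 1.1, -1.8]
grip_width: 0.0357
grasp_force: 60.2
```

carry_out(
  increments=[3, 0, 0, 0.05, 0, 3, 0, 0, 0, 0, 3, 0, 0, 0, 0, 3, 0, 0, 0, 0, 3, 0, 0, 0, 0],
)

```text
clock: 37.08
eef_pos: [0.5927, -0.1891, 0.0334]
tool_rot: [-0.077, 0.997, -0.0, 0.0]
ft_force: [-0.5, 1.4, 1.2]
grip_width: 0.0358
grasp_force: 60.3
```

carry_out(
  increments=[4.5, 0, 0, 0, 0, 5.5, 0, 0, 0, 0, 6, 0, 0, 0, 0, 6, 0, 0, 0, 0, 6, 0, 0, -2, 0],
)

```text
clock: 37.7
eef_pos: [0.591, -0.1886, 0.0514]
tool_rot: [-0.077, 0.997, 0.001, -0.002]
ft_force: [0.2, 0.0, 0.2]
grip_width: 0.0596
grasp_force: 0.0
```

carry_out(
  increments=[6, 0, 0, -4, 0, 6, 0, 0, -5, 0, 6, 0, 0, -4, 0, 6, 0, 6, 0, 0, 6, 0, 6, 0, 0],
)

```text
clock: 38.33
eef_pos: [0.5745, -0.07, 0.184]
tool_rot: [-0.076, 0.997, -0.0, 0.001]
ft_force: [0.9, 0.8, -0.4]
grip_width: 0.0597
grasp_force: 0.0
```

carry_out(
  increments=[6, 5, 3, 0, 0, 6, 5, 3, 0, 0, 6, 0, 0, 0, 0, 6, 0, 0, 0, 0, 6, 0, 0, 0, 0],
)

```text
clock: 38.95
eef_pos: [0.4679, -0.027, 0.1837]
tool_rot: [-0.077, 0.997, -0.0, 0.001]
ft_force: [0.1, 0.4, -0.4]
grip_width: 0.0602
grasp_force: 0.0
```

Run:
```python
from m import *
c=bot.camera("top"); P=cloud(c); z=P[...,2]
A=(P[...,0]>.3)&(P[...,0]<.75)
comps(A&(z>.035)&(z<.1)&(P[...,1]<-.1)&(P[...,1]>-.4),P,40,"obj")
comps(A&(z>.02)&(z<.09)&(P[...,1]>0.04)&(P[...,1]<.45),P,40,"left")
s=bot.camera("scene")
a=cv2.resize(c["pixels"][60:220,300:440],None,fx=3,fy=3); b=cv2.resize(s["pixels"][150:270,80:220],None,fx=3,fy=3)
b=cv2.copyMakeBorder(b,0,480-360,0,0,cv2.BORDER_CONSTANT)
cv2.imwrite("pics/f.png",np.hstack([a,b])[:, :800])
```

```text
obj [392 107] 1028 [ 607.2 -296.1] [110.8  55.9] 10.9 z [0.047 0.061 0.083]
obj [402 166] 508 [ 454.5 -316.2] [84.4 24.4] 8.9 z [0.042 0.074 0.079]
left [247 107] 334 [620.   63.8] [50.2 43.9] -0.7 z [0.026 0.03  0.039]
left [185 172] 390 [454.1 221.2] [49.8 49.8] 79.3 z [0.026 0.029 0.055]
```

View pics/f.png

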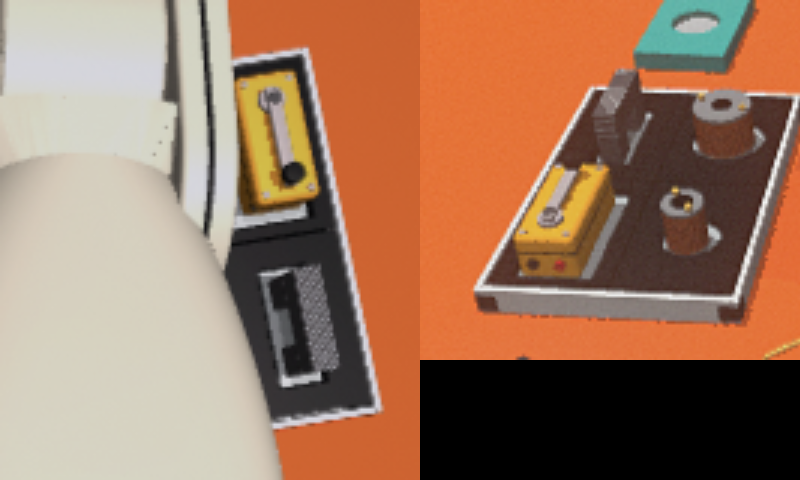

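All four pieces stand in their cut-outs in the scene crop: generator (565,220), core (618,115), large coil (722,122), small coil (684,220). I check the top heights and levelness before handing in.

Run:
```python
from m import *
c=bot.camera("scene"); P=cloud(c).reshape(-1,3)
for n,x,y,r,h in [("gen",.607,-.295,.05,.062),("core",.4555,-.3165,.045,.076),("large",.4395,-.212,.032,.066),("small",.592,-.189,.022,.066)]:
    q=P[(np.hypot(P[:,0]-x,P[:,1]-y)<r)&(abs(P[:,2]-h)<.004)]
    A=np.c_[q[:,:2]-q[:,:2].mean(0),np.ones(len(q))]; k=np.linalg.lstsq(A,q[:,2],rcond=None)[0]
    print(n,len(q),np.round(q.mean(0),4),"slope deg",np.round(np.degrees(k[:2]),1))
```

```text
gen 339 [ 0.6104 -0.2912  0.0615] slope deg [ 0.3 -0.4]
core 134 [ 0.4564 -0.3132  0.0753] slope deg [ 0.1 -1.7]
large 177 [ 0.442  -0.2089  0.0656] slope deg [-0.8  0.3]
small 110 [ 0.5947 -0.1863  0.0656] slope deg [-0.4 -0.2]
```

All level and at seated height.

```bash
python3 -c "
from workcell import bot
print(bot.job_done())"
```

```text
the job is handed in; nothing more can be done
None
```

The generator, iron core, large coil and small coil are each upright and seated in their matching cut-outs. The lamp and switch were left where they stood, and the job was handed in at about 39 s on the robot's clock.

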